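Mirror the row of wash products into the caddy

ROBOT

A 6-joint arm with a two-finger parallel gripper is mounted at the origin on the work surface. World frame = base frame: x ahead of the robot, y to its left, z up, the work surface at z = 0. Lengths are in m, angles in rad, forces in N, time in s.
With the tool pointing down it reaches from about 0.35 to 0.85 m from the base axis. Payload 8.1 kg.
Tool frame: the origin (TCP) lies on the centre line of the jaws, within the pads' length; the fingertips stand robot.finger_overhang ahead of it and the grasp point (between the pads) lies 5 mm behind it (robot.finger_overhang is the distance from the TCP to the fingertips, in m); z points along the fingers, y is the direction in which the jaws open and shut (so a half turn about z gives the same grasp; the last joint's range is limited). The gripper opens to 93 mm and grips with 3 to 60 N. Pads are 15 mm wide; open, the fingers measure 128 mm over their backs; the gripper's body (75 mm by 188 mm) begins 65 mm behind the grasp point.
Start: joints at [-1.274, 0.13, 1.488, -0, 1.523, -0.085], TCP at [0.224, -0.557, 0.233] pointing down, gripper open.
Joint ranges: [-2.96, 2.96], [-0.89, 2.26], [0.02, 2.5], [-1.34, 4.48], [0, 2.73], [-2.66, 2.66]. Speed limits (rad/s): [2.39, 2.39, 2.79, 3.14, 3.14, 3.14].

INTERFACE

Orientations are given as a rotation vector (axis times angle).
In Python, from plant import robot gives the robot as it stands. The module is installed in compiled form; this text tells all that it offers.
- The arm moves only by the tool carry_out, never from a script. Its argument "commands" is a list that holds one entry, the list of rows, each a list of 4 numbers: the shift along the tool's x, y, z in cm, then the turn about the tool's z in degrees. In form: [[[tx, ty, tz, roll], ...]]. A call has 1 to 20 rows; each row shifts and turns the commanded pose from where the row before left it, along the tool's axes as they then stand; what a row does not reach is not made up. A row lasts 1/12 s, in which the tool goes at most 41.7 mm and 7.16 degrees, less where a joint would pass 70% of its speed; a pose out of reach is approached as far as the arm can. A call is refused whole if a number of a shift passes 4.17 or a number of a turn 7.16, either way. A call with a gripper value outside its range is refused whole. "claw" is the finger opening in cm, from 0 to 9.3, set as the call begins (left out, the last holds). The fingers move at their own pace and stop on an object; "grip_force" is the grip in N (left out, the last holds). Time passes only in rows, so rows that do not move let the fingers close. It gives the time, the measured TCP pose, the force and the opening at its end, in the units of the state.
- robot.read_state(): the state, without advancing time (a new reading comes with each control period).
- robot.read_camera(name): name is "scene" or "side" or "wrist"; returns the picture (400x640x3 uint8, red, green, blue); there is no depth.
- robot.camera_params(name): a dict with "mtx" (3x3 intrinsics, pixels), "dist_coeffs" ([k1, k2, p1, p2, k3] as OpenCV has them; the pictures are not rectified), "R" (3x3) and "t" (3): a world point X has camera coordinates R X + t. Camera axes: x right, y down, z forward; pixel columns grow to the right and rows downward; lengths in m; the calibration is good to about 2 mm. A picture is of the moment at which its call begins: read the wrist's pose just before it. camera_params takes no time and is no camera call; for the wrist camera it gives the pose at the moment of the call.
- robot.close_job(): hands the job in, once; it reports no verdict.
The state is a dict: "t": time; "q": joint angles; "dq": joint speeds; "joint_torque": joint torques, N m; "tool_pos": TCP position; "orientation": TCP orientation; "force": force on the tool from outside, world axes, zero at the start; "wrist_torque": the same for the moment, N m; "opening": finger opening in m.
Only numpy, scipy, OpenCV 4.12 (cv2) and the standard library are available. Lean on these libraries where they do the work, as an engineer would, in place of code of your own. Each camera call takes 0.05 s, during which the arm holds its last target.

TASK

The four wash products in the wooden tray are going into the grey caddy for the other side of the washer, so there they must stand in the reverse order: the one at the left end of the tray goes into the pocket at the right end of the caddy, the next into the pocket next to it, and so on. Move all four, one to a pocket, standing upright on the pocket's floor; set them down rather than dropping them, and let none topple. Leave the carton, the dosing cup and the brush where they are.

Things in the scene. Friction and masses are not known exactly. Their poses are not given: they have to be found in the camera images.
- tray: Fixed flat light-wood tray, 92 x 350 mm, 5 mm floor, lip 12 mm high; the four products start in it in one row, on black pads. Origin: centre of its underside; its y axis runs along the row (within 0.15 rad of world y), x across. The pads lie at y = +127.5, +42.5, -42.5, -127.5 mm, x = 0, their tops 9 mm above the origin. It may be the nearer or the farther of the two racks.
- caddy: Fixed grey plastic caddy, empty at the start: an open box 89 x 344 x 35 mm high with three dividers as high as its walls, making four pockets in a row. Walls and floor 4 mm thick; each pocket is 81 x 81 mm inside. Origin: centre of its underside; y along the row (within 0.15 rad of world y), x across. Pocket centres at y = +127.5, +42.5, -42.5, -127.5 mm, x = 0; pocket floor 4 mm above the origin.
- can: Loose aluminium spray can, round, 52 mm diameter up to 110 mm, then a shoulder and a narrower white cap of 34 mm diameter; 145 mm high in all, about 0.3 kg. Stands upright. Origin: centre of its underside, z up its axis.
- jar: Loose stout white jar with a flush grey lid, round, 60 mm diameter, 110 mm high, about 0.35 kg. Stands upright. Origin: centre of its underside, z up its axis.
- jug: Loose white box-shaped bottle, body 46 mm (its x) by 62 mm (its y) by 100 mm high, with a round neck and grey cap of 34 mm diameter up to 130 mm; about 0.4 kg. Stands upright, its x within about 0.2 rad of the tray's x. Origin: centre of its underside, z up.
- stick: Loose slim white round bottle with a flush grey cap, 38 mm diameter, 120 mm high, about 0.14 kg. Stands upright. Origin: centre of its underside, z up its axis.
- pad_can: Fixed square black rubber pad, 76 x 76 x 4 mm, lying in the tray; the spray can stands on it at the start, so it still marks that product's place in the row when the product is gone. Origin: centre of its underside; axes as the tray.
- pad_jar: Fixed square black rubber pad, 76 x 76 x 4 mm, lying in the tray; the stout jar stands on it at the start, so it still marks that product's place in the row when the product is gone. Origin: centre of its underside; axes as the tray.
- pad_jug: Fixed square black rubber pad, 76 x 76 x 4 mm, lying in the tray; the box-shaped bottle stands on it at the start, so it still marks that product's place in the row when the product is gone. Origin: centre of its underside; axes as the tray.
- pad_stick: Fixed square black rubber pad, 76 x 76 x 4 mm, lying in the tray; the slim bottle stands on it at the start, so it still marks that product's place in the row when the product is gone. Origin: centre of its underside; axes as the tray.
- carton: Bystander, not to be moved: loose cardboard carton, 110 x 170 x 60 mm high, left of the racks. Origin: centre of its underside.
- dosing_cup: Bystander, not to be moved: small clear dosing cup, 60 mm across, 55 mm high, right of the racks. Origin: centre of its underside.
- scrub_brush: Bystander, not to be moved: wooden-backed scrubbing brush lying bristles down, 150 x 62 x 38 mm high, right of the racks. Origin: centre of its underside, x along the brush.

How it is judged:
At the end, for the whole second after the job is handed in: Each product stands in the caddy pocket that mirrors its starting place in the tray (tray place y to caddy pocket -y), its foot within 25 mm of the pocket's centre in x and y (anywhere inside the pocket) and less than 8 mm above the pocket floor, tilted less than 0.1 rad, at rest and released (((y of pad_can in the frame of tray between 0.1075 and 0.1475 m and y of can in the frame of caddy between -0.1525 and -0.1025 m) or (y of pad_can in the frame of tray between 0.0225 and 0.0625 m and y of can in the frame of caddy between -0.0675 and -0.0175 m) or (y of pad_can in the frame of tray between -0.0625 and -0.0225 m and y of can in the frame of caddy between 0.0175 and 0.0675 m) or (y of pad_can in the frame of tray between -0.1475 and -0.1075 m and y of can in the frame of caddy between 0.1025 and 0.1525 m)) and x of can in the frame of caddy between -0.025 and 0.025 m and z of each of can, jar, jug, stick in the frame of caddy below 0.012 m and angle between each of can, jar, jug, stick's own z axis and vertical below 0.1 rad and linear speed of each of can, jar, jug, stick below 0.02 m/s and contact force between the fingers and can below 0.1 N and ((y of pad_jar in the frame of tray between 0.1075 and 0.1475 m and y of jar in the frame of caddy between -0.1525 and -0.1025 m) or (y of pad_jar in the frame of tray between 0.0225 and 0.0625 m and y of jar in the frame of caddy between -0.0675 and -0.0175 m) or (y of pad_jar in the frame of tray between -0.0625 and -0.0225 m and y of jar in the frame of caddy between 0.0175 and 0.0675 m) or (y of pad_jar in the frame of tray between -0.1475 and -0.1075 m and y of jar in the frame of caddy between 0.1025 and 0.1525 m)) and x of jar in the frame of caddy between -0.025 and 0.025 m and contact force between the fingers and jar below 0.1 N and ((y of pad_jug in the frame of tray between 0.1075 and 0.1475 m and y of jug in the frame of caddy between -0.1525 and -0.1025 m) or (y of pad_jug in the frame of tray between 0.0225 and 0.0625 m and y of jug in the frame of caddy between -0.0675 and -0.0175 m) or (y of pad_jug in the frame of tray between -0.0625 and -0.0225 m and y of jug in the frame of caddy between 0.0175 and 0.0675 m) or (y of pad_jug in the frame of tray between -0.1475 and -0.1075 m and y of jug in the frame of caddy between 0.1025 and 0.1525 m)) and x of jug in the frame of caddy between -0.025 and 0.025 m and contact force between the fingers and jug below 0.1 N and ((y of pad_stick in the frame of tray between 0.1075 and 0.1475 m and y of stick in the frame of caddy between -0.1525 and -0.1025 m) or (y of pad_stick in the frame of tray between 0.0225 and 0.0625 m and y of stick in the frame of caddy between -0.0675 and -0.0175 m) or (y of pad_stick in the frame of tray between -0.0625 and -0.0225 m and y of stick in the frame of caddy between 0.0175 and 0.0675 m) or (y of pad_stick in the frame of tray between -0.1475 and -0.1075 m and y of stick in the frame of caddy between 0.1025 and 0.1525 m)) and x of stick in the frame of caddy between -0.025 and 0.025 m and contact force between the fingers and stick below 0.1 N); the robot touches nothing.
It fails at once if a wash product is tipped over (angle between any of can, jar, jug, stick's own z axis and vertical above 0.8 rad).
It fails at once if a wash product is dropped into the caddy (falling free at over 0.7 m/s, as from more than about 25 mm) ((linear speed of can above 0.7 m/s and z of can in the frame of caddy below 0.05 m and contact force between the fingers and can below 0.3 N and x of can in the frame of caddy between -0.05 and 0.05 m and y of can in the frame of caddy between -0.18 and 0.18 m) or (linear speed of jar above 0.7 m/s and z of jar in the frame of caddy below 0.05 m and contact force between the fingers and jar below 0.3 N and x of jar in the frame of caddy between -0.05 and 0.05 m and y of jar in the frame of caddy between -0.18 and 0.18 m) or (linear speed of jug above 0.7 m/s and z of jug in the frame of caddy below 0.05 m and contact force between the fingers and jug below 0.3 N and x of jug in the frame of caddy between -0.05 and 0.05 m and y of jug in the frame of caddy between -0.18 and 0.18 m) or (linear speed of stick above 0.7 m/s and z of stick in the frame of caddy below 0.05 m and contact force between the fingers and stick below 0.3 N and x of stick in the frame of caddy between -0.05 and 0.05 m and y of stick in the frame of caddy between -0.18 and 0.18 m)).
It fails at once if the carton, dosing cup or brush is moved by more than 30 mm (distance of any of carton, dosing_cup, scrub_brush from where it was at the start of the episode above 0.03 m).
It also fails if it takes over 104 s, if anything falls off the work surface, if the arm or the gripper's body presses on something with over 40 N, if the wrist force passes 120 N, or if a joint passes its speed limit or range.

## Working session

There is one attempt and no reset: what is moved stays moved. The work goes in short steps, Python scripts to look and compute and a tool call to move; the robot and the scene stay as the last step left them, time stands still between calls to the robot, and variables do not carry over. Pictures are saved under pics/ and viewed, and the job is handed in when it is done.

Besides the shell and the picture viewer there is one more tool, called as name([rows], argument=value, ...), one row to a line, values as JSON. carry_out: Moves the arm, as the interface text tells. Its arguments: {"type":"object","properties":{"commands":{"type":"array","items":{"type":"array","items":{"type":"array","items":{"type":"number"}}}},"claw":{"type":"number"},"grip_force":{"type":"number"}},"required":["commands"]}

```bash
mkdir -p pics
python3 - <<'E'
from plant import robot
import cv2
s=robot.read_state();print(s['t'],s['tool_pos'],s['orientation'],s['opening'],robot.finger_overhang)
for n in("scene","side"):
    p=robot.camera_params(n);print(n,p)
    im=robot.read_camera(n);cv2.imwrite(f"pics/{n}0.png",im[:,:,::-1])
E
```

```text
0.0 [ 0.22341401 -0.55628055  0.23160759] [-3.08275419e+00 -5.95782558e-01  3.34461888e-04] 0.09290092749638626 0.014
scene {'mtx': array([[445.93405624,   0.        , 311.45585633],
       [  0.        , 445.93405624, 196.40754455],
       [  0.        ,   0.        ,   1.        ]]), 'dist_coeffs': array([0.00926597, 0.        , 0.        , 0.        , 0.        ]), 'R': array([[ 0.66987   ,  0.74247223, -0.00302744],
       [ 0.54233901, -0.49208337, -0.68097162],
       [-0.50709227,  0.45452056, -0.73230355]]), 't': array([-0.36181677, -0.27058638,  1.41779497])}
side {'mtx': array([[479.04612673,   0.        , 318.84961151],
       [  0.        , 479.04612673, 195.15743412],
       [  0.        ,   0.        ,   1.        ]]), 'dist_coeffs': array([0.02589713, 0.        , 0.        , 0.        , 0.        ]), 'R': array([[ 0.67654999,  0.7362987 , -0.01201414],
       [ 0.41393961, -0.39374153, -0.82074455],
       [-0.60904361,  0.55030159, -0.57116902]]), 't': array([-0.39535426, -0.1886317 ,  1.90209311])}
```

View pics/scene0.png

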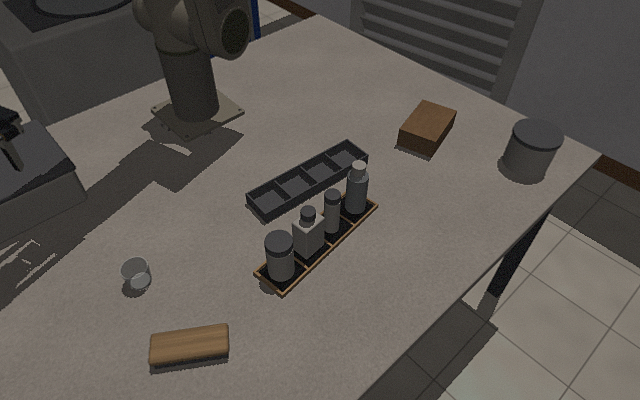

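View pics/side0.png

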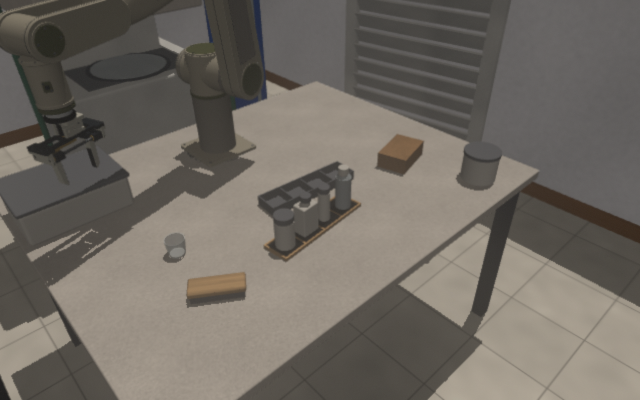

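Row from +y (left) to −y: can (≈357,190), stick (332,212), jug (308,232), jar (279,256). The caddy is nearer to the robot. I'll enlarge the scene view to measure.

Run:
```python
import cv2
a=cv2.imread("pics/scene0.png")[135:300,240:385]
a=cv2.convertScaleAbs(a,alpha=1.6,beta=10)
cv2.imwrite("pics/c0.png",cv2.resize(a[:85,:],None,fx=5.5,fy=5.5,interpolation=cv2.INTER_CUBIC))
cv2.imwrite("pics/c1.png",cv2.resize(a[60:165,:],None,fx=5.5,fy=5.5,interpolation=cv2.INTER_CUBIC))
```

```text
(no output)
```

View pics/c0.png

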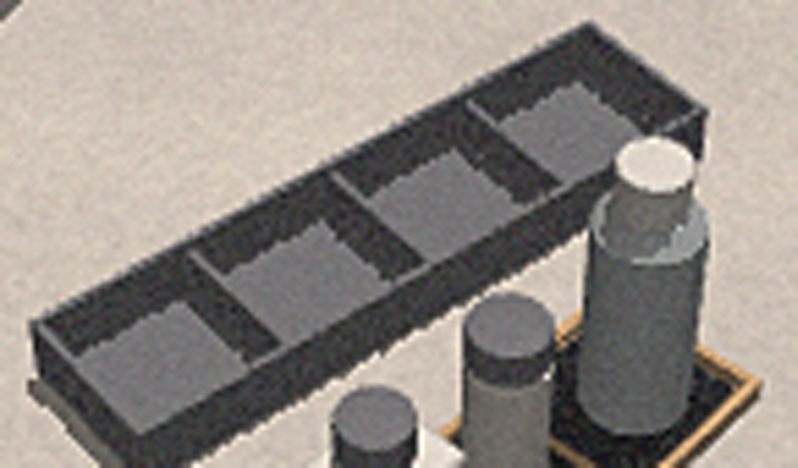

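View pics/c1.png

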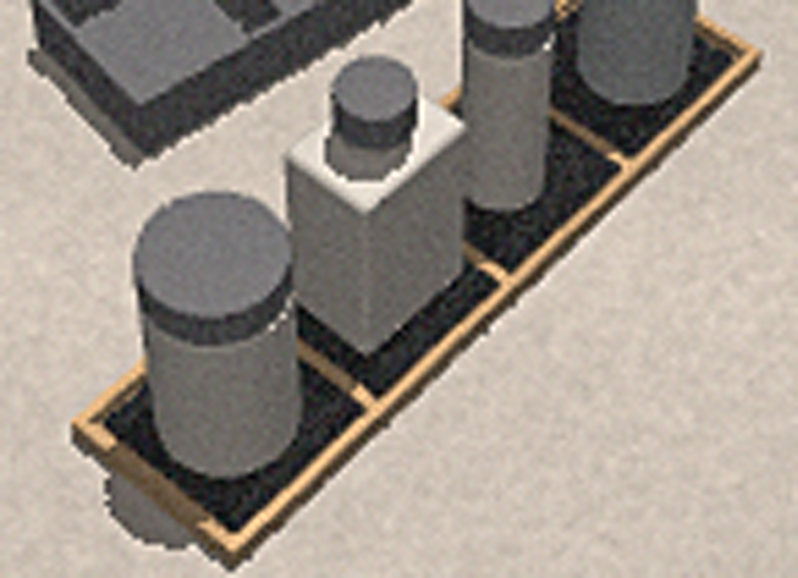

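```bash
cat > h.py <<'E'
import numpy as np, cv2
from plant import robot
def ray(name,px,z,P=None):
    P=P or robot.camera_params(name)
    u=cv2.undistortPoints(np.array([[px]],float),P['mtx'],P['dist_coeffs'])[0,0]
    R=P['R'];t=P['t'];C=-R.T@t;d=R.T@np.array([u[0],u[1],1]);return C+d*(z-C[2])/d[2]
def proj(name,X,P=None):
    P=P or robot.camera_params(name)
    return cv2.projectPoints(np.array(X,float).reshape(-1,3),P['R'],P['t'],P['mtx'],P['dist_coeffs'])[0][:,0]
def fit(loc,w):
    # loc, w: Nx2 -> x,y,yaw rigid
    loc=np.array(loc);w=np.array(w);a=loc-loc.mean(0);b=w-w.mean(0)
    th=np.arctan2((a[:,0]*b[:,1]-a[:,1]*b[:,0]).sum(),(a*b).sum())
    R=np.array([[np.cos(th),-np.sin(th)],[np.sin(th),np.cos(th)]])
    t=w.mean(0)-R@loc.mean(0);return t,th,(R@loc.T).T+t-w
E
python3 - <<'E'
from h import *
np.set_printoptions(precision=4,suppress=True)
c0=lambda u,v:((u+.5)/5.5-.5+240,(v+.5)/5.5-.5+135)
c1=lambda u,v:((u+.5)/5.5-.5+240,(v+.5)/5.5-.5+195)
w=[ray("scene",c0(*p),.035)[:2] for p in[(33,322),(590,21),(708,110),(133,440)]]
print(np.array(w));print("caddy",fit([(-.0445,-.172),(-.0445,.172),(.0445,.172),(.0445,-.172)],w))
w=[ray("scene",c1(*p),.012)[:2] for p in[(73,424),(233,547),(762,57)]]
print(np.array(w));t,th,r=fit([(-.046,-.175),(.046,-.175),(.046,.175)],w);print("tray",t,th,r)
for i,y in enumerate([.1275,.0425,-.0425,-.1275]):print("pad",t+[-np.sin(th)*y,np.cos(th)*y])
for n,p,z in[("can",c0(655,164),.154),("stick",c0(508,325),.129),("jug",c1(374,89),.139),("jar",c1(214,254),.119)]:
    print(n,ray("scene",p,z))
# jug shoulder corners z=.109 : left(288,155), front(365,213), right(466,125)
print("jug",[ray("scene",c1(*p),.109)[:2] for p in[(288,156),(365,212),(466,126)]])
E
```

```text
[[ 0.4217 -0.1168]
 [ 0.442   0.2245]
 [ 0.5302  0.219 ]
 [ 0.5089 -0.1267]]
caddy (array([0.4757, 0.05  ]), np.float64(-0.06225536172322216), array([[-0.0011, -0.0021],
       [-0.    , -0.    ],
       [ 0.0006, -0.0001],
       [ 0.0005,  0.0022]]))
[[ 0.608  -0.2369]
 [ 0.6951 -0.2248]
 [ 0.661   0.1181]]
tray [ 0.6333 -0.0581] 0.10539996960126873 [[-0.002  -0.0001]
 [ 0.0023 -0.0025]
 [-0.0003  0.0027]]
pad [0.6199 0.0687]
pad [ 0.6288 -0.0159]
pad [ 0.6378 -0.1004]
pad [ 0.6467 -0.1849]
can [0.6225 0.0721 0.154 ]
stick [ 0.6313 -0.0202  0.129 ]
jug [ 0.6391 -0.0998  0.139 ]
jar [ 0.6469 -0.1871  0.119 ]
jug [array([ 0.6228, -0.1308]), array([ 0.6639, -0.1269]), array([ 0.6585, -0.0685])]
```

carry_out([
  [[0, 0, -0.2, -6.8], [0, 0, -0.2, -6.8], [0, 0, -0.2, -6.8], [0, 0, -0.2, -6.8], [0, 0, -0.2, -6.8], [0, 0, -0.2, -6.8], [0, 0, -0.2, -6.8], [0, 0, -0.2, -6.8], [0, 0, -0.2, -6.8], [0, 0, -0.2, -6.8], [0, 0, 0, 0]],
], claw=9.3, grip_force=20)

```text
t: 1.02
tool_pos: [0.2235, -0.5567, 0.2526]
orientation: [-2.217, -2.225, -0.0]
force: [0.1, 0.4, -0.4]
opening: 0.0931
```

```bash
cat >> h.py <<'E'
from scipy.spatial.transform import Rotation as Ro
def go(x,y,z=None,psi=None,s=None):
    s=s or robot.read_state();R=Ro.from_rotvec(s['orientation']).as_matrix();p=np.array(s['tool_pos'])
    cur=np.degrees(np.arctan2(R[1,0],R[0,0]))
    d=np.array([x,y,p[2] if z is None else z])-p
    print('t',round(s['t'],2),'pos',p.round(4),'psi',round(cur,2),'tilt',np.degrees(np.arccos(-R[2,2])).round(2),'open',round(s['opening'],4),'F',np.round(s['force'],1))
    print('  tool delta cm',(R.T@d*100).round(2),'roll',None if psi is None else round(cur-psi,2))
def state():
    s=robot.read_state();go(*s['tool_pos'],s=s)
E
python3 -c "
from h import *
go(.622,.071,.25,90)"
```

```text
t 1.02 pos [ 0.2235 -0.5567  0.2526] psi 90.21 tilt 0.02 open 0.0931 F [ 0.1  0.4 -0.4]
  tool delta cm [62.63 40.07  0.27] roll 0.21
```

carry_out([
  [[2.5, 1.6, 0, 0], [2.5, 1.6, 0, 0], [2.5, 1.6, 0, 0], [2.5, 1.6, 0, 0], [2.5, 1.6, 0, 0], [2.5, 1.6, 0, 0], [2.5, 1.6, 0, 0], [2.5, 1.6, 0, 0], [2.5, 1.6, 0, 0], [2.5, 1.6, 0, 0], [2.5, 1.6, 0, 0], [2.5, 1.6, 0, 0], [2.5, 1.6, 0, 0], [2.5, 1.6, 0, 0], [2.5, 1.6, 0, 0], [2.5, 1.6, 0, 0], [2.5, 1.6, 0, 0], [2.5, 1.6, 0, 0], [2.5, 1.6, 0, 0], [2.5, 1.6, 0, 0]],
])

```text
t: 2.68
tool_pos: [0.5451, -0.056, 0.2522]
orientation: [-2.229, -2.214, 0.0]
force: [-0.2, -0.8, 0.4]
opening: 0.0929
```

```bash
python3 -c "
from h import *
go(.622,.071,.25,90)
P=robot.camera_params('wrist');im=robot.read_camera('wrist');print(P)
cv2.imwrite('pics/w0.png',im[:,:,::-1])"
```

```text
t 2.68 pos [ 0.5451 -0.056   0.2522] psi 89.61 tilt 0.03 open 0.0929 F [-0.2 -0.8  0.4]
  tool delta cm [12.75  7.61  0.22] roll -0.39
{'mtx': array([[306.84177545,   0.        , 320.7599216 ],
       [  0.        , 306.84177545, 199.99046041],
       [  0.        ,   0.        ,   1.        ]]), 'dist_coeffs': array([-0.03382141,  0.        ,  0.        ,  0.        ,  0.        ]), 'R': array([[ 9.99977122e-01, -6.76364151e-03,  8.83603821e-05],
       [-6.59076659e-03, -9.71312757e-01,  2.37714303e-01],
       [-1.52198876e-03, -2.37709448e-01, -9.71335113e-01]]), 't': array([-0.54496345, -0.08255318,  0.39499295])}
```

View pics/w0.png

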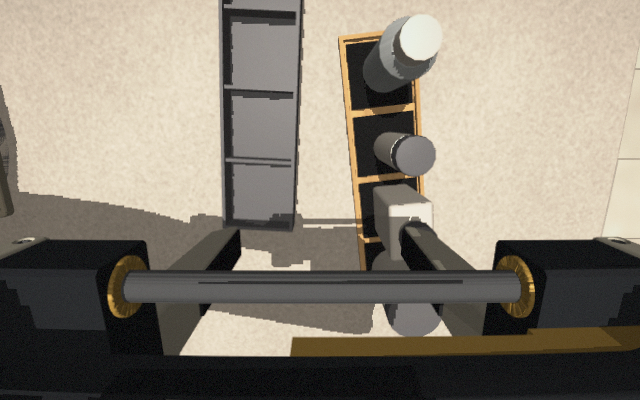

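Run:
```python
from h import *
import json
P=robot.camera_params('wrist')
np.set_printoptions(precision=4,suppress=True)
for n,p,z in[("can",(417.5,38),.154),("stick",(411.5,155.5),.129),("caddy LL",(223,229.5),.035),("caddy LR",(294,230),.035),("tray UL",(339,37),.012)]:
    print(n,ray('wrist',p,z,P))
im=cv2.imread('pics/w0.png')
cv2.imwrite('pics/w0c.png',cv2.resize(im[0:240,210:450],(720,720),interpolation=cv2.INTER_CUBIC)[:600])
for X in [(.6225,.0721,.154),(.6313,-.0202,.129),(.4208,-.1189,.035),(.5094,-.1245,.035)]:print(proj('wrist',X,P))
```

```text
can [0.6198 0.0782 0.154 ]
stick [ 0.6278 -0.0122  0.129 ]
caddy LL [ 0.4224 -0.1133  0.035 ]
caddy LR [ 0.5126 -0.1143  0.035 ]
tray UL [0.5689 0.1157 0.012 ]
[[420.6495  46.6726]]
[[414.8646 164.4939]]
[[222.0922 233.6995]]
[[291.6998 237.6412]]
```

View pics/w0c.png

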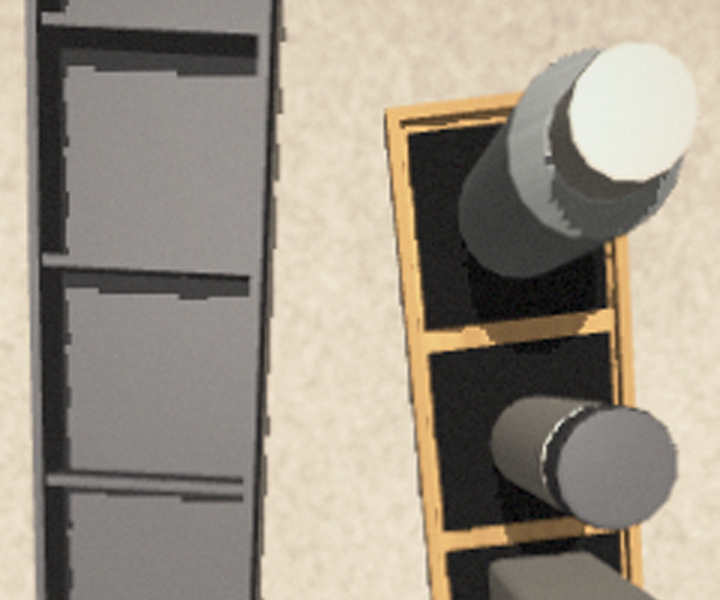

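Run:
```python
from h import *
import pickle
state()
P=robot.camera_params('wrist');im=robot.read_camera('wrist')[:,:,::-1]
pickle.dump(P,open('P1.pkl','wb'))
cv2.imwrite('pics/w1.png',im)
cv2.imwrite('pics/w1c.png',cv2.resize(im[0:240,210:450],(720,720),interpolation=cv2.INTER_CUBIC)[:600])
print(P['t'])
```

```text
t 2.73 pos [ 0.5469 -0.0519  0.252 ] psi 89.75 tilt 0.17 open 0.0926 F [-2.2  3.7  1.1]
  tool delta cm [0. 0. 0.] roll None
[-0.54700782 -0.07892743  0.3951425 ]
```

View pics/w1c.png

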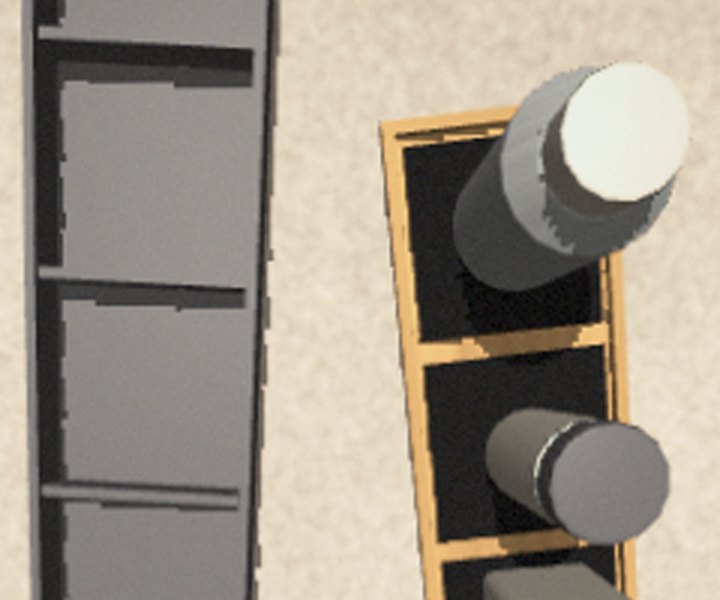

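Run:
```python
from h import *
import pickle
P=pickle.load(open('P1.pkl','rb'))
c=lambda u,v:((u+.5)/3-.5+210,(v+.5)/3-.5)
for n,p,z in[("can",c(626,130),.154),("stick",c(609,482),.129),("tray UL",c(381,123),.012),("div1 mid",c(140,491),.035),("div2 mid",c(145,281),.035)]:
    print(n,ray('wrist',p,z,P).round(4))
e=lambda y:np.array([.4757,.05])+y*np.array([.0622,.998])
for y in(-.085,0,-.1275,-.0425,.0425,.1275):print(y,e(y).round(4))
```

```text
can [0.6206 0.0747 0.154 ]
stick [ 0.6291 -0.0165  0.129 ]
tray UL [0.5662 0.1117 0.012 ]
div1 mid [ 0.4694 -0.0296  0.035 ]
div2 mid [0.4753 0.0506 0.035 ]
-0.085 [ 0.4704 -0.0348]
0 [0.4757 0.05  ]
-0.1275 [ 0.4678 -0.0772]
-0.0425 [0.4731 0.0076]
0.0425 [0.4783 0.0924]
0.1275 [0.4836 0.1772]
```

carry_out([
  [[1, 0.6, 0, 0], [2, 1.2, 0, 0], [2, 1.2, 0, 0], [2, 1.2, 0, 0], [2, 1.2, 0, 0], [2, 1.2, 0, 0], [1, 0.6, 0, 0], [0.4, 0.3, 0, 0], [0, 0, 0, 0], [0, 0, 0, 0], [0, 0, 0, 0], [0, 0, 0, 0]],
])

```text
t: 3.78
tool_pos: [0.6197, 0.0652, 0.2528]
orientation: [2.225, 2.217, -0.0]
force: [0.4, -0.1, 0.7]
opening: 0.0934
```

```bash
python3 -c "
from h import *
go(.6215,.072,.094,90)"
```

```text
t 3.78 pos [0.6197 0.0652 0.2528] psi 89.79 tilt 0.01 open 0.0934 F [ 0.4 -0.1  0.7]
  tool delta cm [ 0.68  0.18 15.88] roll -0.21
```

carry_out([
  [[0.4, 0.2, 0, 0], [0.3, 0, 0.9, 0], [0, 0, 1.5, 0], [0, 0, 1.5, 0], [0, 0, 1.5, 0], [0, 0, 1.5, 0], [0, 0, 1.5, 0], [0, 0, 1.5, 0], [0, 0, 1.5, 0], [0, 0, 1.5, 0], [0, 0, 1.5, 0], [0, 0, 1, 0], [0, 0, 0.5, 0], [0, 0, 0, 0], [0, 0, 0, 0]],
])

```text
t: 5.03
tool_pos: [0.622, 0.0734, 0.0938]
orientation: [-2.224, -2.219, -0.0]
force: [-0.7, 0.2, -0.6]
opening: 0.0928
```

```bash
python3 -c "
from h import *
go(.6215,.072,.094,90)
im=robot.read_camera('scene');cv2.imwrite('pics/s1.png',cv2.resize(im[120:280,240:440,::-1],None,fx=3.5,fy=3.5))
im=robot.read_camera('wrist');cv2.imwrite('pics/w2.png',im[:,:,::-1])"
```

```text
t 5.03 pos [0.622  0.0734 0.0938] psi 89.88 tilt 0.0 open 0.0928 F [-0.7  0.2 -0.6]
  tool delta cm [-0.14 -0.05 -0.02] roll -0.12
```

View pics/s1.png

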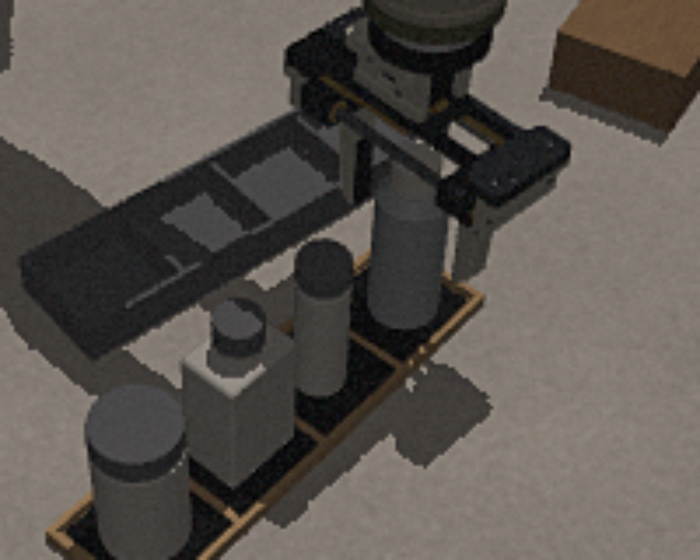

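View pics/w2.png

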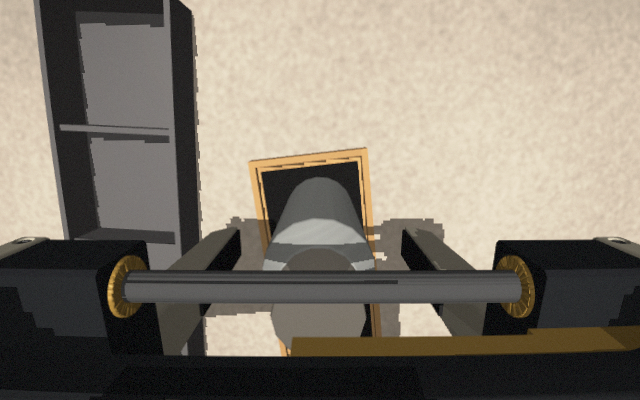

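The can stands centred between the jaws (cap at about (318,300), fingers at about (225) and (425) px). Close and lift.

carry_out([
  [[0, 0, 0, 0], [0, 0, 0, 0], [0, 0, 0, 0], [0, 0, 0, 0], [0, 0, 0, 0], [0, 0, 0, 0], [0, 0, 0, 0], [0, 0, 0, 0], [0, 0, 0, 0], [0, 0, 0, 0]],
], claw=0, grip_force=25)

```text
t: 5.97
tool_pos: [0.6219, 0.0733, 0.0936]
orientation: [-2.224, -2.219, 0.0]
force: [-0.2, -0.7, 0.7]
opening: 0.0515
```

carry_out([
  [[0, 0, -0.3, 0], [0, 0, -0.8, 0], [0, 0, -1, 0], [0, 0, -1, 0], [0, 0, -1, 0], [0, 0, -1, 0], [0, 0, -1, 0], [0, 0, -0.6, 0], [0, 0, -0.3, 0], [0, 0, 0, 0], [0, 0, 0, 0]],
])

```text
t: 6.88
tool_pos: [0.6218, 0.0733, 0.1634]
orientation: [-2.224, -2.219, 0.0]
force: [-0.3, -0.7, -2.3]
opening: 0.0514
```

```bash
python3 -c "
from h import *
go(.469,-.076,.16,90)"
```

```text
t 6.88 pos [0.6218 0.0733 0.1634] psi 89.88 tilt 0.02 open 0.0514 F [-0.3 -0.7 -2.3]
  tool delta cm [-14.97 -15.25   0.35] roll -0.12
```

carry_out([
  [[0, -0.6, 0, 0], [0, -1.3, 0, 0], [0, -1.8, 0, 0], [0, -1.8, 0, 0], [0, -1.8, 0, 0], [-0.5, -1.8, 0, 0], [-1, -1.8, 0, 0], [-1.5, -1.8, 0, 0], [-1.5, -1.6, 0, 0], [-1.8, -0.7, 0, 0], [-1.8, -0.2, 0, 0], [-1.8, 0, 0, 0], [-1.8, 0, 0, 0], [-1.5, 0, 0, 0], [-1, 0, 0, 0], [-0.6, 0, 0, 0], [-0.2, 0, 0, 0], [0, 0, 0, 0], [0, 0, 0, 0], [0, 0, 0, 0]],
])

```text
t: 8.55
tool_pos: [0.4696, -0.0756, 0.1635]
orientation: [-2.223, -2.22, -0.0]
force: [-1.5, -0.1, -2.0]
opening: 0.0513
```

```bash
python3 -c "
from h import *
go(.469,-.076,.090,90)
P=robot.camera_params('wrist');im=robot.read_camera('wrist');cv2.imwrite('pics/w3.png',im[:,:,::-1])
for y in(-.085,0,.085): print(proj('wrist',[.4757+y*.0622,.05+y*.998,.035],P))
im=robot.read_camera('scene');cv2.imwrite('pics/s2.png',cv2.resize(im[100:300,220:420,::-1],None,fx=3,fy=3))"
```

```text
t 8.55 pos [ 0.4696 -0.0756  0.1635] psi 89.92 tilt 0.02 open 0.0513 F [-1.5 -0.1 -2. ]
  tool delta cm [-0.04 -0.06  7.35] roll -0.08
[[322.06895041 153.66914222]]
[[328.26686784  52.98112299]]
[[335.26226541 -60.41742545]]
```

View pics/w3.png

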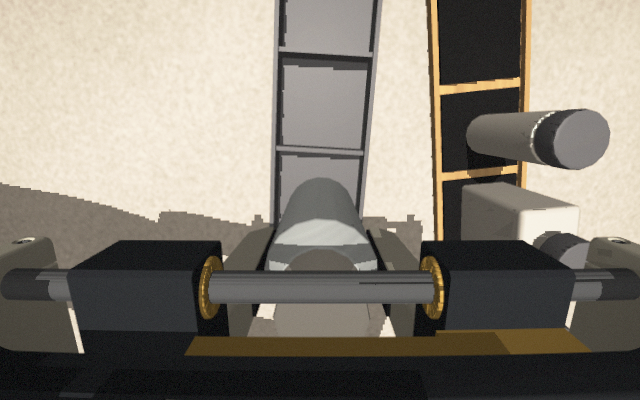

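View pics/s2.png

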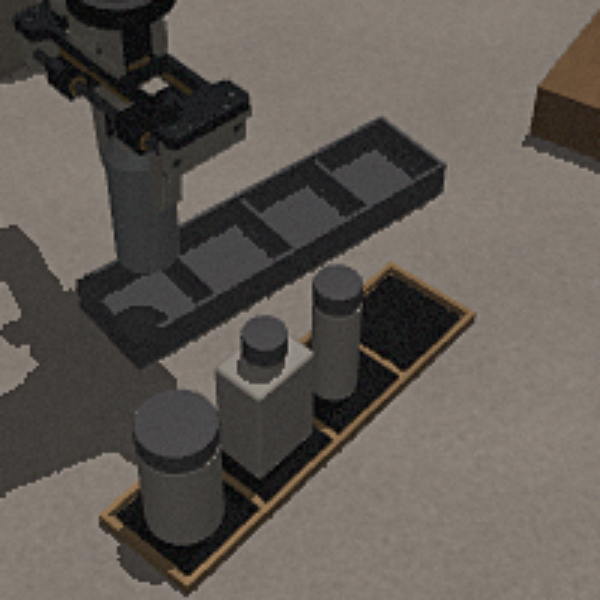

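Dividers appear at (319,150) and (325,54), predicted (322,154) and (328,53): the caddy pose agrees to about 3 mm. Lower the can.

carry_out([
  [[0, 0, 0.5, 0], [0, 0, 1, 0], [0, 0, 1, 0], [0, 0, 1, 0], [0, 0, 1, 0], [0, 0, 0.8, 0], [0, 0, 0.6, 0], [0, 0, 0.5, 0], [0, 0, 0.3, 0], [0, 0, 0.2, 0], [0, 0, 0.2, 0], [0, 0, 0.2, 0], [0, 0, 0.1, 0], [0, 0, 0, 0], [0, 0, 0, 0], [0, 0, 0, 0]],
])

```text
t: 9.98
tool_pos: [0.4698, -0.0764, 0.0899]
orientation: [2.224, 2.219, 0.0]
force: [0.9, -0.0, -2.7]
opening: 0.0516
```

```bash
python3 -c "
from h import *
state()"
```

```text
t 9.98 pos [ 0.4698 -0.0764  0.0899] psi 89.88 tilt 0.02 open 0.0516 F [ 0.9 -0.  -2.7]
  tool delta cm [0. 0. 0.] roll None
```

carry_out([
  [[0, 0, 0.1, 0], [0, 0, 0.05, 0], [0, 0, 0, 0], [0, 0, 0, 0]],
])

```text
t: 10.32
tool_pos: [0.4699, -0.0764, 0.0886]
orientation: [2.223, 2.219, 0.0]
force: [-2.1, 0.3, 2.3]
opening: 0.0513
```

carry_out([
  [[0, 0, 0, 0], [0, 0, 0, 0], [0, 0, 0, 0], [0, 0, 0, 0], [0, 0, 0, 0], [0, 0, 0, 0], [0, 0, 0, 0], [0, 0, 0, 0]],
], claw=9.3)

```text
t: 10.98
tool_pos: [0.4696, -0.0763, 0.0881]
orientation: [-2.224, -2.219, 0.0]
force: [0.2, 0.5, -1.1]
opening: 0.0925
```

carry_out([
  [[0, 0, -0.5, 0], [0, 0, -1.5, 0], [0, 0, -2, 0], [0, 0, -2, 0], [0, 0, -2, 0], [0, 0, -2, 0], [0, 0, -2, 0], [0, 0, -2, 0], [0, 0, -1, 0], [0, 0, -0.4, 0], [0, 0, 0, 0], [0, 0, 0, 0]],
])

```text
t: 11.98
tool_pos: [0.4693, -0.0762, 0.2412]
orientation: [-2.223, -2.218, 0.001]
force: [-0.2, 1.1, -0.4]
opening: 0.0929
```

```bash
python3 -c "
from h import *
go(.630,-.018,.25,90)
P=robot.camera_params('wrist');im=robot.read_camera('wrist');cv2.imwrite('pics/w4.png',im[:,:,::-1])
im=robot.read_camera('scene');cv2.imwrite('pics/s3.png',cv2.resize(im[100:300,220:420,::-1],None,fx=3,fy=3))"
```

```text
t 11.98 pos [ 0.4693 -0.0762  0.2412] psi 89.88 tilt 0.07 open 0.0929 F [-0.2  1.1 -0.4]
  tool delta cm [ 5.86 16.06 -0.9 ] roll -0.12
```

View pics/s3.png

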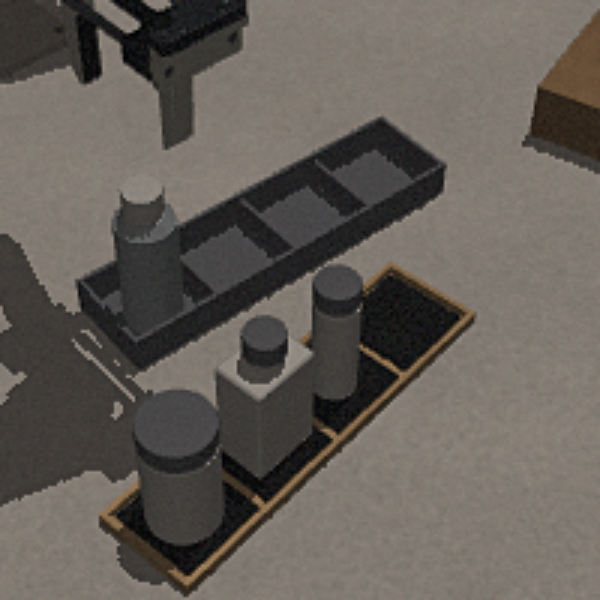

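The can stands upright in the right-end pocket. Now the stick.

carry_out([
  [[0.3, 0.6, 0, 0], [0.6, 1.5, 0, 0], [0.7, 2, 0, 0], [0.7, 2, 0, 0], [0.7, 2, 0, 0], [0.7, 2, 0, 0], [0.7, 2, 0, 0], [0.6, 2, 0, 0], [0.5, 1.2, 0, 0], [0.3, 0.6, 0, 0], [0.1, 0.2, 0, 0], [0, 0, 0, 0], [0, 0, 0, 0], [0, 0, 0, 0]],
])

```text
t: 13.25
tool_pos: [0.6302, -0.018, 0.2422]
orientation: [-2.224, -2.219, 0.0]
force: [-0.5, 0.2, 0.4]
opening: 0.0927
```

```bash
python3 -c "
from h import *
go(.630,-.018,.084,90)"
```

```text
t 13.25 pos [ 0.6302 -0.018   0.2422] psi 89.86 tilt 0.01 open 0.0927 F [-0.5  0.2  0.4]
  tool delta cm [-0.   -0.02 15.82] roll -0.14
```

carry_out([
  [[0, 0, 0.5, 0], [0, 0, 1.3, 0], [0, 0, 1.8, 0], [0, 0, 2, 0], [0, 0, 2, 0], [0, 0, 2, 0], [0, 0, 2, 0], [0, 0, 1.8, 0], [0, 0, 1.2, 0], [0, 0, 0.8, 0], [0, 0, 0.4, 0], [0, 0, 0, 0], [0, 0, 0, 0], [0, 0, 0, 0]],
])

```text
t: 14.42
tool_pos: [0.6317, -0.0178, 0.0855]
orientation: [2.223, 2.218, 0.002]
force: [-0.1, -0.1, 0.5]
opening: 0.0932
```

```bash
python3 -c "
from h import *
state()
im=robot.read_camera('wrist');cv2.imwrite('pics/w5.png',im[:,:,::-1])"
```

```text
t 14.42 pos [ 0.6317 -0.0178  0.0855] psi 89.87 tilt 0.12 open 0.0932 F [-0.1 -0.1  0.5]
  tool delta cm [0. 0. 0.] roll None
```

View pics/w5.png

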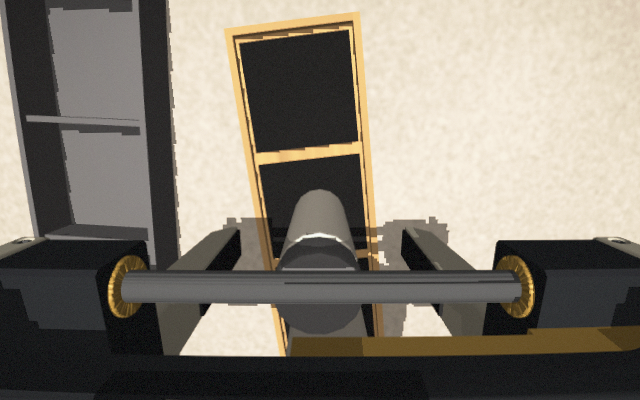

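Stick is centred (x≈319 px). Close and lift.

carry_out([
  [[0, 0, 0, 0], [0, 0, 0, 0], [0, 0, 0, 0], [0, 0, 0, 0], [0, 0, 0, 0], [0, 0, 0, 0], [0, 0, 0, 0], [0, 0, 0, 0], [0, 0, 0, 0], [0, 0, 0, 0], [0, 0, 0, 0], [0, 0, 0, 0]],
], claw=0, grip_force=20)

```text
t: 15.47
tool_pos: [0.6307, -0.0177, 0.0841]
orientation: [-2.224, -2.219, 0.0]
force: [0.1, 1.0, -0.5]
opening: 0.0378
```

carry_out([
  [[0, 0, -0.3, 0], [0, 0, -0.8, 0], [0, 0, -1, 0], [0, 0, -1, 0], [0, 0, -1, 0], [0, 0, -1, 0], [0, 0, -1, 0], [0, 0, -0.6, 0], [0, 0, -0.3, 0], [0, 0, 0, 0], [0, 0, 0, 0]],
])

```text
t: 16.38
tool_pos: [0.6306, -0.0177, 0.1539]
orientation: [-2.224, -2.219, 0.0]
force: [0.3, 0.8, -1.6]
opening: 0.0377
```

```bash
python3 -c "
from h import *
go(.473,.0085,.080,90)"
```

```text
t 16.38 pos [ 0.6306 -0.0177  0.1539] psi 89.88 tilt 0.01 open 0.0377 F [ 0.3  0.8 -1.6]
  tool delta cm [  2.58 -15.77   7.4 ] roll -0.12
```

carry_out([
  [[0.2, -0.6, 0, 0], [0.3, -1.4, 0, 0], [0.3, -1.9, 0, 0], [0.3, -1.9, 0, 0], [0.3, -1.9, 0, 0], [0.3, -1.9, 0, 0], [0.3, -1.9, 0, 0], [0.3, -1.8, 0, 0], [0.2, -1.4, 0, 0], [0.1, -0.7, 0, 0], [0, -0.3, 0, 0], [0, 0, 0, 0], [0, 0, 0, 0], [0, 0, 0, 0]],
])

```text
t: 17.55
tool_pos: [0.4744, 0.0085, 0.1542]
orientation: [2.224, 2.219, 0.0]
force: [0.6, 0.1, -2.1]
opening: 0.0378
```

```bash
python3 -c "
from h import *
go(.473,.0085,.079,90)
im=robot.read_camera('scene');cv2.imwrite('pics/s4.png',cv2.resize(im[100:300,220:420,::-1],None,fx=3,fy=3))"
```

```text
t 17.55 pos [0.4744 0.0085 0.1542] psi 89.87 tilt 0.02 open 0.0378 F [ 0.6  0.1 -2.1]
  tool delta cm [-0.   -0.14  7.52] roll -0.13
```

View pics/s4.png

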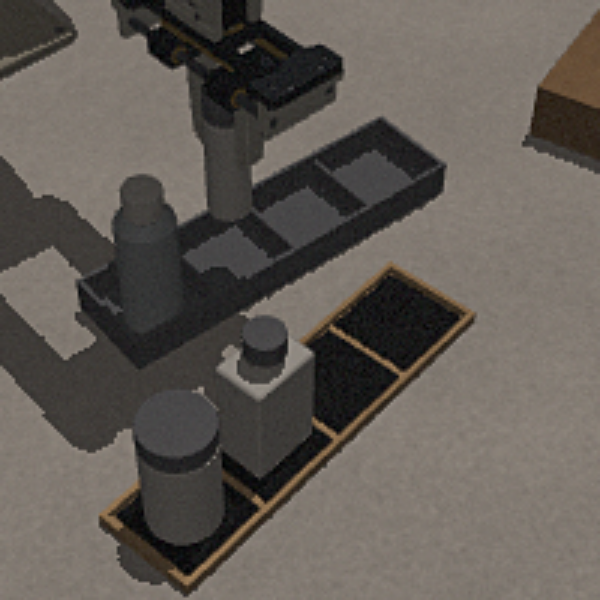

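The stick is held upright above the second pocket. Lower it by 7.5 cm, release and rise.

carry_out([
  [[0, -0.1, 0.5, 0], [0, 0, 1, 0], [0, 0, 1, 0], [0, 0, 1, 0], [0, 0, 1, 0], [0, 0, 0.8, 0], [0, 0, 0.6, 0], [0, 0, 0.5, 0], [0, 0, 0.3, 0], [0, 0, 0.2, 0], [0, 0, 0.2, 0], [0, 0, 0.2, 0], [0, 0, 0.2, 0], [0, 0, 0.05, 0], [0, 0, 0, 0], [0, 0, 0, 0], [0, 0, 0, 0]],
])

```text
t: 19.02
tool_pos: [0.473, 0.0086, 0.079]
orientation: [2.224, 2.219, 0.001]
force: [-1.0, 0.5, 1.4]
opening: 0.0378
```

carry_out([
  [[0, 0, 0, 0], [0, 0, 0, 0], [0, 0, 0, 0], [0, 0, 0, 0], [0, 0, 0, 0], [0, 0, 0, 0], [0, 0, 0, 0], [0, 0, 0, 0]],
], claw=9.3)

```text
t: 19.68
tool_pos: [0.4728, 0.0087, 0.0786]
orientation: [-2.224, -2.219, 0.0]
force: [-0.1, 1.1, -0.3]
opening: 0.0864
```

carry_out([
  [[0, 0, -0.5, 0], [0, 0, -1.5, 0], [0, 0, -2, 0], [0, 0, -2, 0], [0, 0, -2, 0], [0, 0, -2, 0], [0, 0, -2, 0], [0, 0, -2, 0], [0, 0, -1.6, 0], [0, 0, -0.6, 0], [0, 0, -0.2, 0], [0, 0, 0, 0], [0, 0, 0, 0], [0, 0, 0, 0]],
])

```text
t: 20.85
tool_pos: [0.4721, 0.0087, 0.2412]
orientation: [-2.223, -2.218, 0.002]
force: [0.2, 0.4, 0.7]
opening: 0.0934
```

```bash
python3 -c "
from h import *
go(.639,-.0985,.242,95.3)
im=robot.read_camera('scene');cv2.imwrite('pics/s5.png',cv2.resize(im[100:300,220:420,::-1],None,fx=3,fy=3))"
```

```text
t 20.85 pos [0.4721 0.0087 0.2412] psi 89.88 tilt 0.13 open 0.0934 F [0.2 0.4 0.7]
  tool delta cm [-10.69  16.71  -0.12] roll -5.42
```

View pics/s5.png

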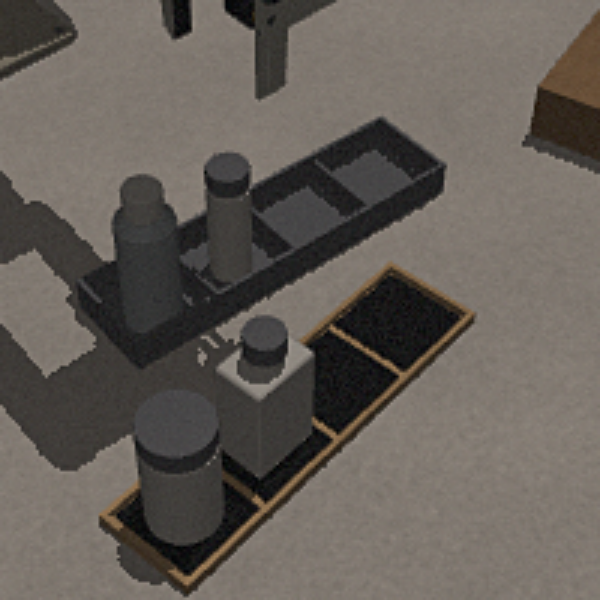

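carry_out([
  [[-0.4, 0.7, 0, 0], [-0.9, 1.5, 0, 0], [-1.2, 1.9, 0, 0], [-1.3, 2, 0, 0], [-1.3, 2, 0, 0], [-1.3, 2, 0, 0], [-1.3, 2, 0, 0], [-1.2, 1.9, 0, 0], [-0.9, 1.5, 0, 0], [-0.6, 0.8, 0, 0], [-0.3, 0.4, 0, 0], [0, 0, 0, -2.7], [0, 0, 0, -2.7], [0, 0, 0, 0], [0, 0, 0, 0], [0, 0, 0, 0]],
])

```text
t: 22.23
tool_pos: [0.6395, -0.0986, 0.2424]
orientation: [-2.118, -2.32, 0.0]
force: [-0.6, 0.5, -0.2]
opening: 0.0929
```

```bash
python3 -c "
from h import *
go(.639,-.0985,.079,95.3)
P=robot.camera_params('wrist');im=robot.read_camera('wrist');cv2.imwrite('pics/w6.png',im[:,:,::-1])
print(proj('wrist',[.639,-.0985,.139],P))"
```

```text
t 22.23 pos [ 0.6395 -0.0986  0.2424] psi 95.2 tilt 0.01 open 0.0929 F [-0.6  0.5 -0.2]
  tool delta cm [ 1.000e-02 -4.000e-02  1.634e+01] roll -0.1
[[320.71957423 204.12346618]]
```

View pics/w6.png

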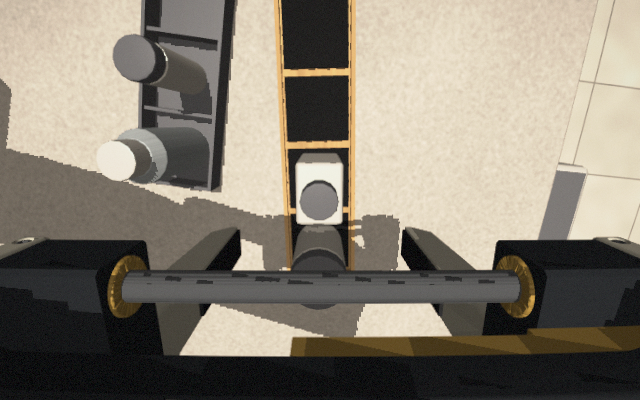

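Jug cap at (319,200), its top edges square with the picture: aligned within ~2 mm. Descend.

carry_out([
  [[0, 0, 0.6, 0], [0, 0, 1.3, 0], [0, 0, 1.8, 0], [0, 0, 2, 0], [0, 0, 2, 0], [0, 0, 2, 0], [0, 0, 2, 0], [0, 0, 1.8, 0], [0, 0, 1.4, 0], [0, 0, 0.9, 0], [0, 0, 0.5, 0], [0, 0, 0, 0], [0, 0, 0, 0], [0, 0, 0, 0]],
])

```text
t: 23.45
tool_pos: [0.6405, -0.0989, 0.081]
orientation: [2.116, 2.32, 0.002]
force: [0.2, -0.4, 0.3]
opening: 0.0929
```

carry_out([
  [[0, 0, 0, 0], [0, 0, 0, 0], [0, 0, 0, 0], [0, 0, 0, 0], [0, 0, 0, 0], [0, 0, 0, 0], [0, 0, 0, 0], [0, 0, 0, 0], [0, 0, 0, 0], [0, 0, 0, 0], [0, 0, 0, 0]],
], claw=0, grip_force=28)

```text
t: 24.37
tool_pos: [0.6393, -0.0987, 0.0796]
orientation: [-2.116, -2.321, 0.001]
force: [-2.5, -0.2, 2.5]
opening: 0.0457
```

carry_out([
  [[0, 0, -0.3, 0], [0, 0, -0.8, 0], [0, 0, -1, 0], [0, 0, -1, 0], [0, 0, -1, 0], [0, 0, -1, 0], [0, 0, -1, 0], [0, 0, -0.6, 0], [0, 0, -0.3, 0], [0, 0, 0, 0], [0, 0, 0, 0]],
])

```text
t: 25.28
tool_pos: [0.6395, -0.0987, 0.1495]
orientation: [-2.117, -2.321, 0.0]
force: [-0.7, 0.4, -3.4]
opening: 0.0461
```

```bash
python3 -c "
from h import *
go(.639,.0925,.148,95.2)
go(.478,.0925,.148,86.5)
im=robot.read_camera('scene');cv2.imwrite('pics/s6.png',cv2.resize(im[100:300,220:420,::-1],None,fx=3,fy=3))"
```

```text
t 25.28 pos [ 0.6395 -0.0987  0.1495] psi 95.28 tilt 0.01 open 0.0461 F [-0.7  0.4 -3.4]
  tool delta cm [19.04  1.71  0.15] roll 0.08
t 25.28 pos [ 0.6395 -0.0987  0.1495] psi 95.28 tilt 0.01 open 0.0461 F [-0.7  0.4 -3.4]
  tool delta cm [ 20.52 -14.32   0.15] roll 8.78
```

View pics/s6.png

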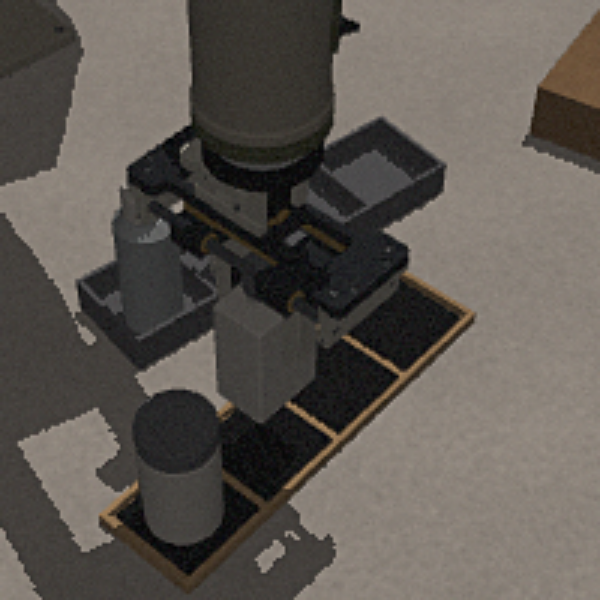

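carry_out([
  [[0.6, 0, 0, 0], [1.3, 0, 0, 0], [1.8, 0, 0, 0], [2, 0, 0, 0], [2, 0, 0, 0], [2, 0, 0, 0], [2, 0, 0, 0], [2, -0.5, 0, 0], [2, -1, 0, 0], [2, -1.5, 0, 0], [1.5, -1.8, 0, 0], [0.9, -2, 0, 0], [0.4, -2, 0, 0], [0, -2, 0, 0], [0, -1.7, 0, 0], [0, -1, 0, 0], [0, -0.6, 0, 0], [0, -0.2, 0, 0], [0, 0, 0, 0], [0, 0, 0, 0]],
])

```text
t: 27.0
tool_pos: [0.4788, 0.0926, 0.1498]
orientation: [2.116, 2.321, 0.001]
force: [-0.0, 0.0, -4.4]
opening: 0.0458
```

carry_out([
  [[0, 0, 0, 3], [0, 0, 0, 3], [0, 0, 0, 2.8], [0, 0, 0, 0], [0, 0, 0, 0], [0, 0, 0, 0]],
])

```text
t: 27.5
tool_pos: [0.4786, 0.0923, 0.1496]
orientation: [-2.287, -2.154, 0.0]
force: [0.1, -0.2, -4.5]
opening: 0.046
```

```bash
python3 -c "
from h import *
go(.478,.0925,.0745,86.5)
P=robot.camera_params('wrist');im=robot.read_camera('wrist');cv2.imwrite('pics/w7.png',im[:,:,::-1])
print(proj('wrist',[.481,.135,.035],P))
im=robot.read_camera('scene');cv2.imwrite('pics/s7.png',cv2.resize(im[100:300,220:420,::-1],None,fx=3,fy=3))"
```

```text
t 27.5 pos [0.4786 0.0923 0.1496] psi 86.56 tilt 0.0 open 0.046 F [ 0.1 -0.2 -4.5]
  tool delta cm [ 0.02 -0.06  7.51] roll 0.06
[[321.10916045 152.77683738]]
```

View pics/w7.png

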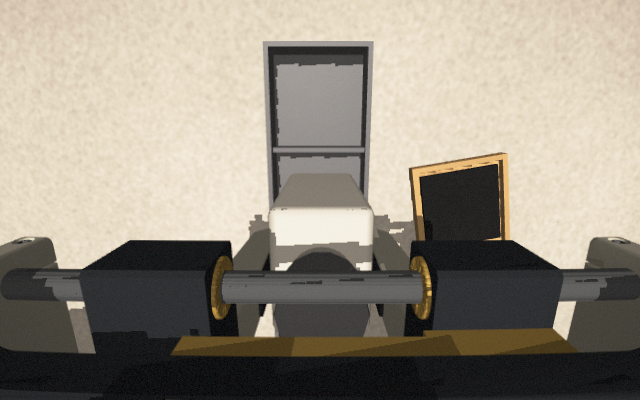

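View pics/s7.png

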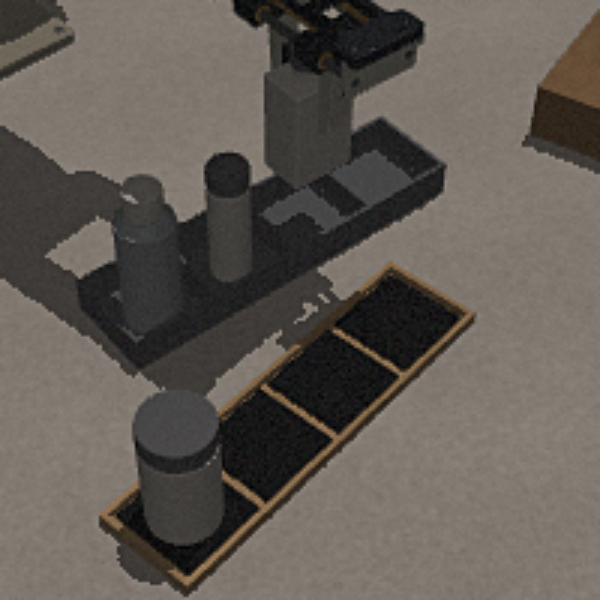

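Divider at (319,150) against (321,153) predicted; the jug is square over its pocket. Lower, release, rise.

carry_out([
  [[0, 0, 0.5, 0], [0, 0, 1, 0], [0, 0, 1, 0], [0, 0, 1, 0], [0, 0, 1, 0], [0, 0, 0.8, 0], [0, 0, 0.6, 0], [0, 0, 0.5, 0], [0, 0, 0.3, 0], [0, 0, 0.2, 0], [0, 0, 0.2, 0], [0, 0, 0.2, 0], [0, 0, 0.2, 0], [0, 0, 0.05, 0], [0, 0, 0, 0], [0, 0, 0, 0], [0, 0, 0, 0]],
])

```text
t: 29.02
tool_pos: [0.4785, 0.0923, 0.0744]
orientation: [2.289, 2.152, 0.001]
force: [-1.4, -0.2, -0.8]
opening: 0.0457
```

carry_out([
  [[0, 0, 0, 0], [0, 0, 0, 0], [0, 0, 0, 0], [0, 0, 0, 0], [0, 0, 0, 0], [0, 0, 0, 0], [0, 0, 0, 0], [0, 0, 0, 0], [0, 0, 0, 0]],
], claw=9.3)

```text
t: 29.77
tool_pos: [0.4783, 0.0923, 0.0741]
orientation: [-2.289, -2.152, 0.0]
force: [-0.0, 0.1, 1.0]
opening: 0.0928
```

carry_out([
  [[0, 0, -0.5, 0], [0, 0, -1.5, 0], [0, 0, -2, 0], [0, 0, -2, 0], [0, 0, -2, 0], [0, 0, -2, 0], [0, 0, -2, 0], [0, 0, -2, 0], [0, 0, -1.6, 0], [0, 0, -0.6, 0], [0, 0, -0.2, 3], [0, 0, 0, 3], [0, 0, 0, 0], [0, 0, 0, 0], [0, 0, 0, 0]],
])

```text
t: 31.02
tool_pos: [0.478, 0.0923, 0.2376]
orientation: [-2.396, -2.031, 0.001]
force: [0.3, -0.9, -0.1]
opening: 0.0928
```

```bash
python3 -c "
from h import *
go(.647,-.1865,.242,90)
im=robot.read_camera('scene');cv2.imwrite('pics/s8.png',cv2.resize(im[100:300,220:420,::-1],None,fx=3,fy=3))"
```

```text
t 31.02 pos [0.478  0.0923 0.2376] psi 80.58 tilt 0.05 open 0.0928 F [ 0.3 -0.9 -0.1]
  tool delta cm [-24.73  21.23  -0.46] roll -9.42
```

View pics/s8.png

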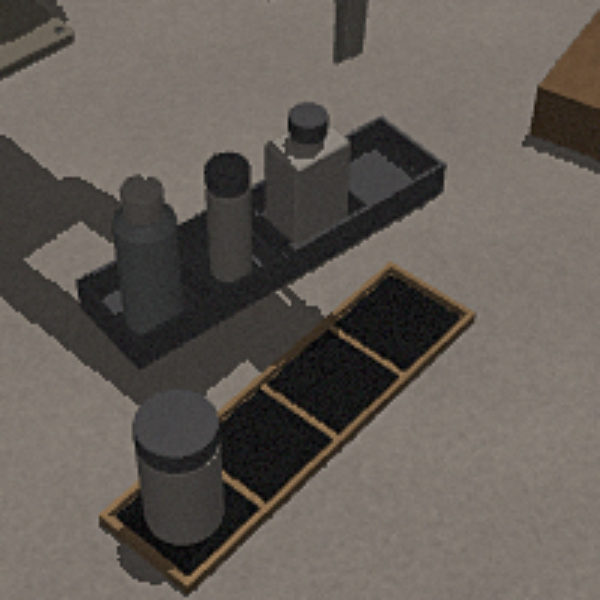

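carry_out([
  [[0, 0, 0, -4.7], [0, 0, 0, -4.7], [-0.5, 0.3, 0, 0], [-1.5, 0.9, 0, 0], [-2.2, 1.4, 0, 0], [-2.4, 1.5, 0, 0], [-2.4, 1.5, 0, 0], [-2.4, 1.5, 0, 0], [-2.4, 1.5, 0, 0], [-2.4, 1.5, 0, 0], [-2.4, 1.5, 0, 0], [-2.4, 1.5, 0, 0], [-2.4, 1.5, 0, 0], [-2, 1.1, 0, 0], [-1.4, 0.7, 0, 0], [-0.8, 0.4, 0, 0], [-0.3, 0.1, 0, 0], [0, 0, 0, 0], [0, 0, 0, 0], [0, 0, 0, 0]],
])

```text
t: 32.73
tool_pos: [0.6466, -0.1861, 0.2383]
orientation: [-2.223, -2.22, -0.0]
force: [-0.4, -0.6, -0.4]
opening: 0.093
```

```bash
python3 -c "
from h import *
go(.647,-.1865,.084,90)
P=robot.camera_params('wrist');im=robot.read_camera('wrist');cv2.imwrite('pics/w8.png',im[:,:,::-1])
print(proj('wrist',[.647,-.1865,.119],P))"
```

```text
t 32.73 pos [ 0.6466 -0.1861  0.2383] psi 89.91 tilt 0.01 open 0.093 F [-0.4 -0.6 -0.4]
  tool delta cm [-0.04  0.04 15.43] roll -0.09
[[321.71811949 200.28959515]]
```

View pics/w8.png

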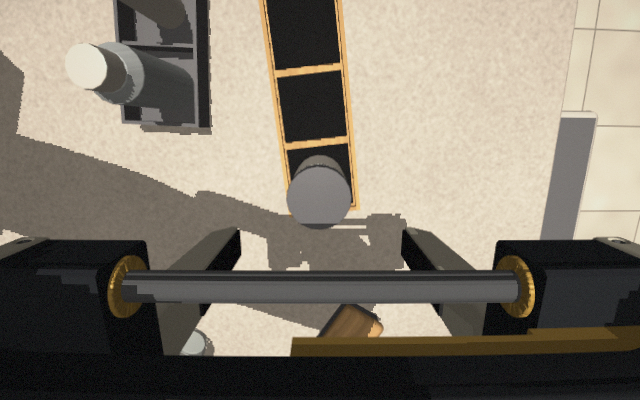

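Jar lid centre (319,195) vs predicted (322,200): about 3 mm toward +y. Descend with a small correction, close, lift.

carry_out([
  [[0.2, -0.1, 0.6, 0], [0, 0, 1.3, 0], [0, 0, 1.8, 0], [0, 0, 2, 0], [0, 0, 2, 0], [0, 0, 2, 0], [0, 0, 2, 0], [0, 0, 1.7, 0], [0, 0, 1.1, 0], [0, 0, 0.7, 0], [0, 0, 0.3, 0], [0, 0, 0, 0], [0, 0, 0, 0], [0, 0, 0, 0]],
])

```text
t: 33.95
tool_pos: [0.6466, -0.1854, 0.0846]
orientation: [2.222, 2.218, 0.002]
force: [-0.4, -0.4, 0.6]
opening: 0.0931
```

carry_out([
  [[0, 0, 0, 0], [0, 0, 0, 0], [0, 0, 0, 0], [0, 0, 0, 0], [0, 0, 0, 0], [0, 0, 0, 0], [0, 0, 0, 0], [0, 0, 0, 0], [0, 0, 0, 0], [0, 0, 0, 0], [0, 0, 0, 0]],
], claw=0, grip_force=28)

```text
t: 34.87
tool_pos: [0.6456, -0.1851, 0.0832]
orientation: [-2.224, -2.219, 0.0]
force: [-2.6, -0.1, 1.6]
opening: 0.06
```

carry_out([
  [[0, 0, -0.3, 0], [0, 0, -0.8, 0], [0, 0, -1, 0], [0, 0, -1, 0], [0, 0, -1, 0], [0, 0, -1, 0], [0, 0, -1, 0], [0, 0, -0.6, 0], [0, 0, -0.3, 0], [0, 0, 0, 0], [0, 0, 0, 0]],
])

```text
t: 35.78
tool_pos: [0.6456, -0.185, 0.1529]
orientation: [-2.224, -2.219, 0.0]
force: [0.3, -0.1, -4.3]
opening: 0.0601
```

```bash
python3 -c "
from h import *
go(.4835,.178,.15,90)
im=robot.read_camera('scene');cv2.imwrite('pics/s9.png',cv2.resize(im[100:300,220:420,::-1],None,fx=3,fy=3))"
```

```text
t 35.78 pos [ 0.6456 -0.185   0.1529] psi 89.88 tilt 0.02 open 0.0601 F [ 0.3 -0.1 -4.3]
  tool delta cm [ 36.27 -16.29   0.3 ] roll -0.12
```

View pics/s9.png

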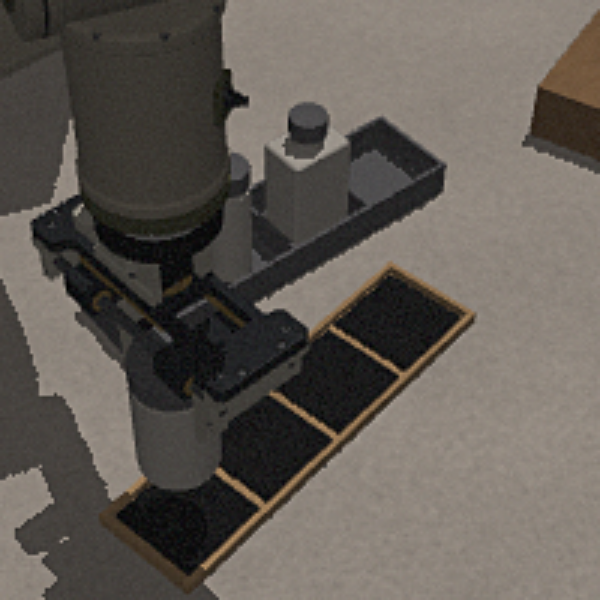

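carry_out([
  [[0.6, 0, 0, 0], [1.3, 0, 0, 0], [1.9, 0, 0, 0], [2.2, 0, 0, 0], [2.2, 0, 0, 0], [2.2, 0, 0, 0], [2.2, 0, 0, 0], [2.2, 0, 0, 0], [2.2, 0, 0, 0], [2.2, 0, 0, 0], [2.2, 0, 0, 0], [2.2, 0, 0, 0], [2.2, 0, 0, 0], [2.2, 0, 0, 0], [2.2, 0, 0, 0], [2, 0, 0, 0], [1.2, -0.3, 0, 0], [0.6, -0.6, 0, 0], [0.3, -1, 0, 0], [0.2, -1.4, 0, 0]],
])

```text
t: 37.5
tool_pos: [0.6128, 0.1603, 0.1528]
orientation: [2.223, 2.219, -0.001]
force: [-0.0, 0.2, -3.7]
opening: 0.0599
```

carry_out([
  [[0, -1.8, 0, 0], [0, -2, 0, 0], [0, -2, 0, 0], [0, -2, 0, 0], [0, -1.8, 0, 0], [0, -1.6, 0, 0], [0, -1, 0, 0], [0, -0.5, 0, 0], [0, -0.2, 0, 0], [0, 0, 0, 0], [0, 0, 0, 0], [0, 0, 0, 0]],
])

```text
t: 38.5
tool_pos: [0.485, 0.1602, 0.1532]
orientation: [2.224, 2.219, 0.0]
force: [0.4, -0.5, -3.8]
opening: 0.06
```

```bash
python3 -c "
from h import *
go(.4835,.178,.078,90)
P=robot.camera_params('wrist');im=robot.read_camera('wrist');cv2.imwrite('pics/w9.png',im[:,:,::-1])
print(proj('wrist',[.4757+.172*.0622,.05+.172*.998,.035],P))
im=robot.read_camera('scene');cv2.imwrite('pics/s10.png',cv2.resize(im[60:260,240:440,::-1],None,fx=3,fy=3))"
```

```text
t 38.5 pos [0.485  0.1602 0.1532] psi 89.86 tilt 0.02 open 0.06 F [ 0.4 -0.5 -3.8]
  tool delta cm [ 1.78 -0.16  7.52] roll -0.14
[[322.63098648 130.46759817]]
```

View pics/w9.png

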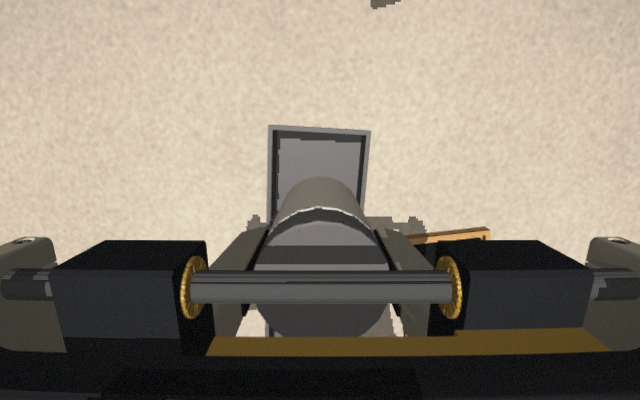

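View pics/s10.png

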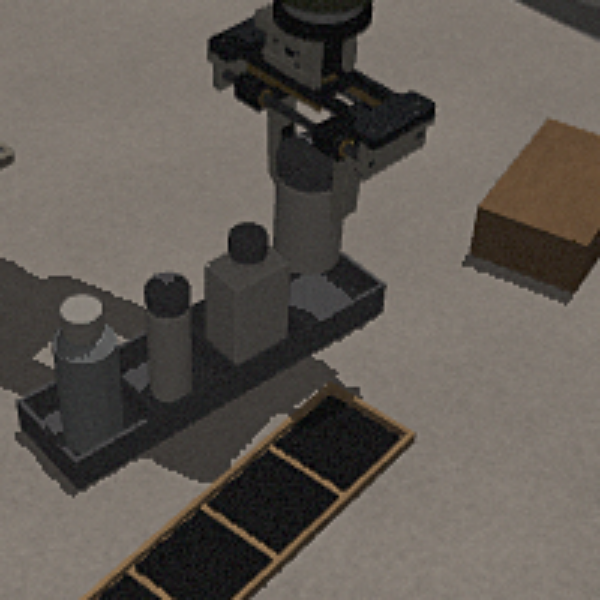

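Row sum was 1.8 cm short in y; end wall at (319,128) vs predicted (323,130) confirms the caddy. Correct, then lower.

carry_out([
  [[0.4, -0.1, 0, 0], [0.7, -0.1, 0, 0], [0.5, 0, 0, 0], [0.2, 0, 0, 0], [0, 0, 0, 0], [0, 0, 0, 0], [0, 0, 0, 0]],
])

```text
t: 39.18
tool_pos: [0.4825, 0.1783, 0.1531]
orientation: [2.223, 2.219, -0.0]
force: [0.1, 0.2, -3.3]
opening: 0.0598
```

carry_out([
  [[0, 0, 0.5, 0], [0, 0, 1, 0], [0, 0, 1, 0], [0, 0, 1, 0], [0, 0, 1, 0], [0, 0, 0.8, 0], [0, 0, 0.6, 0], [0, 0, 0.5, 0], [0, 0, 0.3, 0], [0, 0, 0.2, 0], [0, 0, 0.2, 0], [0, 0, 0.2, 0], [0, 0, 0.15, 0], [0, 0, 0.05, 0], [0, 0, 0, 0], [0, 0, 0, 0], [0, 0, 0, 0]],
])

```text
t: 40.6
tool_pos: [0.4826, 0.1783, 0.0783]
orientation: [2.224, 2.219, 0.0]
force: [-0.2, 0.7, -2.9]
opening: 0.0598
```

```bash
python3 -c "
from h import *
go(.4835,.178,.078,90)"
```

```text
t 40.6 pos [0.4826 0.1783 0.0783] psi 89.87 tilt 0.02 open 0.0598 F [-0.2  0.7 -2.9]
  tool delta cm [-0.03  0.09  0.03] roll -0.13
```

carry_out([
  [[0, 0, 0.1, 0], [0, 0, 0, 0], [0, 0, 0, 0]],
])

```text
t: 40.85
tool_pos: [0.4828, 0.1784, 0.078]
orientation: [2.224, 2.219, 0.001]
force: [-5.1, -0.5, 6.0]
opening: 0.0596
```

carry_out([
  [[0, 0, 0, 0], [0, 0, 0, 0], [0, 0, 0, 0], [0, 0, 0, 0], [0, 0, 0, 0], [0, 0, 0, 0], [0, 0, 0, 0], [0, 0, 0, 0], [0, 0, 0, 0]],
], claw=9.3)

```text
t: 41.6
tool_pos: [0.4825, 0.1783, 0.0771]
orientation: [-2.224, -2.219, -0.0]
force: [-0.2, -0.0, -0.6]
opening: 0.0931
```

carry_out([
  [[0, 0, -0.5, 0], [0, 0, -1.5, 0], [0, 0, -2, 0], [0, 0, -2, 0], [0, 0, -2, 0], [0, 0, -2, 0], [0, 0, -2, 0], [0, 0, -2, 0], [0, 0, -2, 0], [0, 0, -2, 0], [0, 0, -1, 0], [0, 0, -0.4, 0], [0, 0, 0, 0], [0, 0, 0, 0], [0, 0, 0, 0]],
])

```text
t: 42.85
tool_pos: [0.4818, 0.1781, 0.2695]
orientation: [-2.223, -2.218, 0.003]
force: [-0.1, -0.6, -1.0]
opening: 0.0931
```

```bash
python3 -c "
from h import *
state()
im=robot.read_camera('scene');cv2.imwrite('pics/s11.png',cv2.resize(im[:,:,::-1],None,fx=1.25,fy=1.25))
cv2.imwrite('pics/s12.png',cv2.resize(im[125:245,235:395,::-1],None,fx=5,fy=5,interpolation=cv2.INTER_CUBIC))"
```

```text
t 42.85 pos [0.4818 0.1781 0.2695] psi 89.88 tilt 0.14 open 0.0931 F [-0.1 -0.6 -1. ]
  tool delta cm [0. 0. 0.] roll None
```

View pics/s11.png

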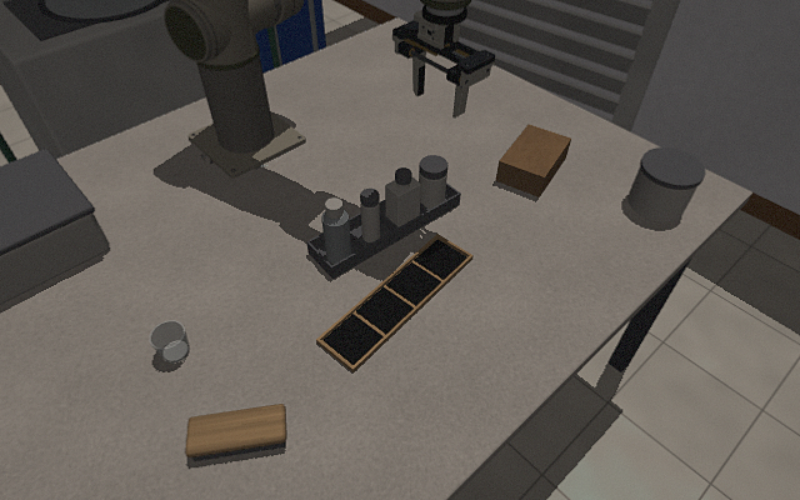

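View pics/s12.png

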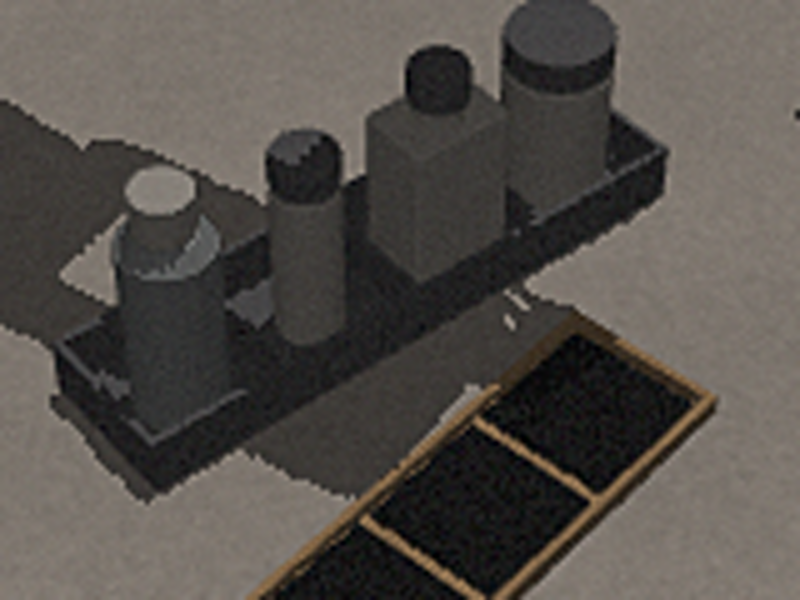

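Run:
```python
from h import *
c=lambda u,v:((u+.5)/5-.5+235,(v+.5)/5-.5+125)
th=-.0622
for n,p,z in[("can",(160,190),.149),("stick",(304,160),.124),("jug",(438,72),.134),("jar",(559,33),.114)]:
    d=ray('scene',c(*p),z)[:2]-[.4757,.05]
    print(n,(np.cos(th)*d[0]+np.sin(th)*d[1]).round(4),(-np.sin(th)*d[0]+np.cos(th)*d[1]).round(4))
state()
robot.close_job()
```

```text
can 0.0034 -0.1274
stick 0.006 -0.0465
jug 0.0047 0.0388
jar 0.0014 0.1238
t 42.9 pos [0.4818 0.1781 0.2695] psi 89.88 tilt 0.15 open 0.0929 F [ 0.5  0.5 -0.4]
  tool delta cm [0. 0. 0.] roll None
the job is handed in; nothing more can be done
```

All four products are in the caddy in reverse order and the job is handed in at about 43 s. From the caddy's right end they stand can, stick, jug, jar. In the tray they stood can, stick, jug, jar from the left end.

- **Placing:** I gripped each product across the row and lowered it to the pocket floor before releasing it. The gripper is clear above the caddy.
- **Last check:** In the final scene picture all four stand upright. Measured from their tops, they sit within about 6 mm of their pocket centres, well inside the 25 mm allowed.
- **Bystanders:** The carton, dosing cup and brush look unmoved. I judged that by eye and did not measure it.
- **Disagreements:**
  - Scene and wrist camera readings differed by about 3–5 mm.
  - One early wrist picture was taken while the arm was still moving, so I discarded it.
  - On the jar's carry I came up 18 mm short, saw it in the pose reading and corrected it before lowering.

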